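# Index the turntable and show the eye lug to the inspection camera

### The job

Turn the bench turntable (it has a centre knob) one click, whichever way brings the round-topped eye lug to the gap in the hold-down rail, then lift the lug out there. Carry it to the inspection camera and hold it still in the air, upright, with its eye on the lens axis 12 cm in front of the lens and one broad face square to the lens; the program finishes while the gripper is still holding it there. Leave the other two plates in their nests and the turntable clicked in, disturb none of the other tools, and do not bump the camera.

Things in the scene. Friction and masses are not known exactly. Their poses are not given: they have to be found in the camera images.
- index_base: Fixed grey round base of the turntable, 290 mm across; origin at its centre on the bench, -x points to the gap, on the robot's side. A hold-down rail (8 mm round bar, centre 137 mm above the bench) arcs over the nests at 100 mm radius, on 8 mm posts at 156 mm radius. It is open only 52 degrees either side of -x (the gap); elsewhere it bars parts from being lifted out.
- turntable (a joint): Turntable angle (rad), + counter-clockwise from above, 0 at the start, range -1.75 to 1.75. Detents at 0, +1.571, -1.571; about 0.31 N m to overcome; let go past half way, it pulls itself on into the next one in about 1 s. +1.571 brings the nest that starts on the base's +y side to the gap, -1.571 the -y one.
- knob_grip (a point): Point to grip on the turntable's centre knob, 115 mm above the bench on the axis. The knob is a black bar 64 mm long, 22 mm wide and 32 mm high (93 to 125 mm above the bench); this point's x axis runs along the bar, along the base's x at the start, and turns with the table. Below the bar is a 28 mm round shaft.
- gap (a point): Centre of the gap, 100 mm along the base's -x, at the disc's top, 45 mm above the bench: the lug's origin comes here. The turntable is a 270 mm dark steel disc with four nests at 100 mm radius, pockets 18 mm deep, 46 mm (radially) by 17 mm, with 5 mm walls standing on the disc. The nest at the gap is empty at the start.
- lug: Eye lug, plain steel, loose, 0.15 to 0.26 kg: 16 mm thick (x), 44 wide (y), 80 high (z), round top (radius 22 mm), 24 mm hole along x. Origin: centre of its foot. Side edges (y = +-22 mm) are parallel up to 58 mm above the foot. Starts upright in the nest on the base's +y or -y side, wide side radial, lowest 18 mm in the nest.
- lug_eye (a point): Centre of the lug's hole, 58 mm above its foot; axes as the lug: x along the hole, square to the broad faces.
- plate_a: Square-topped steel plate, 16 (x) by 44 (y) by 80 mm (z), with two small dark holes; stands in the other side nest, across the table from the lug. Origin: centre of its foot.
- plate_b: A second square-topped plate, the same, in the far nest, across the table from the gap. Origin: centre of its foot.
- camera_stand: Fixed inspection camera on a post with a round 90 mm foot; origin at the centre of the foot, on the bench. It looks level along its own -x, 220 mm above the bench; the lens face is 80 mm along -x from the post's axis, the lens 40 mm across, the camera body 42 mm square, the post's top 263 mm above the bench.
- view_point (a point): The point on the lens axis 120 mm in front of the lens face, 220 mm above the bench (200 mm from the post along the camera's -x). Axes as the camera stand: x along the lens axis.
- pliers: Loose pliers with red sleeves, 73x173x21 mm, a bystander; origin under the centre.
- pencil: Loose red carpenter pencil, 14x169x8 mm, a bystander.
- wrench: Loose combination wrench, 34x232x6 mm, a bystander.
- hex_key: Loose black hex key, 33x98x7 mm, a bystander.
There are look-alikes about, which are no part of the job. What is shaped like the lug but green or red is not meant.

How it is judged (in metres and radians):
On the way, in this order (a step that is already met when the one before it is completed fails the run):
1. the turntable has clicked one quarter turn and rests there with the lug standing in its nest at the gap ((value of joint turntable between 1.4508 and 1.6908 rad or value of joint turntable between -1.6908 and -1.4508 rad) and velocity of joint turntable between -0.05 and 0.05 rad/s and horizontal distance between lug and gap below 0.014 m and height (world z) of lug below 0.053 m and angle between lug's own z axis and vertical below 0.15 rad), for 0.2 s.
2. the lug has been lifted out of its nest at the gap by the gripper (height (world z) of lug above 0.07 m and horizontal distance between lug and gap below 0.07 m and contact force between the fingers and lug above 1 N).
At the end, for the whole second after the job is handed in: Lug held still by the fingers alone; eye within 20 mm along and 15 mm across the lens axis (sideways, height) of the point 12 cm before the lens; upright and square within 8 degrees; turntable within 0.12 rad of the quarter-turn detent; both square plates in their nests (x of lug_eye in the frame of view_point between -0.02 and 0.02 m and y of lug_eye in the frame of view_point between -0.015 and 0.015 m and z of lug_eye in the frame of view_point between -0.015 and 0.015 m and angle between lug's own z axis and vertical below 0.14 rad and angle between the x axis of lug and the x axis of camera_stand, either way round below 0.14 rad and linear speed of lug below 0.02 m/s and angular speed of lug below 0.1 rad/s and contact force between the fingers and lug above 1 N and contact force between lug and camera_stand below 0.2 N and contact force between lug and index_base below 0.2 N and (value of joint turntable between 1.4508 and 1.6908 rad or value of joint turntable between -1.6908 and -1.4508 rad) and velocity of joint turntable between -0.05 and 0.05 rad/s and height (world z) of each of plate_a, plate_b below 0.053 m and angle between each of plate_a, plate_b's own z axis and vertical below 0.2 rad and horizontal distance between plate_a and knob_grip between 0.088 and 0.112 m and horizontal distance between plate_b and knob_grip between 0.088 and 0.112 m); the arm keeps its last pose, push and grip.
It fails at once if a square plate is lifted out of its nest (height (world z) of any of plate_a, plate_b above 0.062 m).
It fails at once if a bystander tool is moved more than 3 cm (distance of any of pliers, pencil, wrench, hex_key from where it was at the start of the episode above 0.03 m).
It fails at once if the camera is bumped (contact force between any of the arm, the fingers, lug and camera_stand above 3 N).
It also fails if it takes over 56 s, if anything falls off the work surface, if the arm or the gripper's body presses on something with over 40 N, if the wrist force passes 120 N, or if a joint passes its speed limit or range.

### The arm

A 6-joint arm with a two-finger parallel gripper is mounted at the origin on a cart in front of the work surface, level with it; the furniture and walls round the work are solid. World frame = base frame: x ahead of the robot, y to its left, z up, the work surface at z = 0. Lengths are in m, angles in degrees, forces in N, time in s.
With the tool pointing down it reaches from about 0.25 to 0.725 m from the base axis. Payload 9.7 kg.
Tool frame: the origin (TCP) lies midway between the tips of the shut fingers; the grasp point (between the pads) lies 19 mm behind it; z points along the fingers, y is the line along which they close (so a half turn about z gives the same grasp; the last joint's range is limited). The gripper opens to 85 mm and grips with 20 to 120 N. Pads are 22 mm wide; open, the fingers measure 114 mm over their backs; the gripper's body (76 mm by 85 mm) begins 54 mm behind the grasp point. The pads swing forward as they close: fully open they stand 13 mm farther back than shut.
Start: joints at [0, 4.979, 10.078, 95.1, 0, 90], TCP at [0.55, -0, 0.231] pointing down, gripper open.
Joint ranges: [-179.16, 179.16], [-48.56, 103.87], [-65.8, 70.77], [-126.05, 130.52], [-82.76, 87.17], [-180, 180]. Speed limits (degrees/s): [127.2, 127.2, 147.25, 180, 180, 180].

### API

Orientations are given as [roll, pitch, yaw] about the fixed x, y, z axes, in that order (R = Rz(yaw) Ry(pitch) Rx(roll)).
In Python, from workcell import * gives the robot as it stands.
- The arm moves only by the tool servo_tool, never from a script. Its argument "moves" is a list of rows, each a list of 4 numbers: the shift along the world's x, y, z in a scale on which 1.0 is 40 cm, then the turn about the world's z in parts of the range, where 1.0 means 4 rad. A call has 1 to 20 rows; each row is the pose to reach, as a shift and turn from the pose commanded when the call began; what a row does not reach only later rows make up. A row lasts 1/12 s, in which the tool goes at most 41.7 mm and 7.16 degrees, less where a joint would pass 70% of its speed; a pose out of reach is approached as far as the arm can. A shift or turn number past 1, either way, is cut back to 1. A call with a gripper value outside its range is refused whole. "claw" is the closure, from 0 (fully open) to 1 (shut), set as the call begins (left out, the last holds). The fingers move at their own pace and stop on an object; "force" is the grip in N (left out, the last holds). Time passes only in rows, so rows that repeat a pose let the fingers close. It gives the time, the measured TCP pose, the force, the opening and the grip force at its end, in the units of the state.
- get_obs(): the state, without advancing time (a new reading comes with each control period).
- camera(name): name is "scene" or "side" or "wrist"; returns the picture (400x640x3 uint8, red, green, blue); there is no depth.
- get_calibration(name): a dict with "fx", "fy", "cx", "cy" (pixels), "rvec" (rotation vector, rad) and "tvec" (3), from world to camera coordinates, as OpenCV has them; the wrist camera has in their place "tool_from_camera" (4x4, takes a point from camera to tool coordinates, whose origin is the TCP and whose axes are the flange's). Camera axes: x right, y down, z forward; pixel columns grow to the right and rows downward; lengths in m; the calibration is good to about 2 mm. A picture is of the moment at which its call begins: read the wrist's pose just before it. get_calibration takes no time and is no camera call.
- job_done(): hands the job in; it is judged then, once.
The state is a dict: "time": time; "q": joint angles; "qd": joint speeds; "joint_efforts": joint torques, N m; "ee_pos": TCP position; "tcp_rot": TCP orientation; "wrist_force": force on the tool from outside, world axes, zero at the start; "torque": the same for the moment, N m; "opening": finger opening in m; "grasp_force": force on a finger pad.
Only numpy, scipy, OpenCV 4.12 (cv2) and the standard library are available. Lean on these libraries where they do the work, as an engineer would, in place of code of your own. Each camera call takes 0.05 s, during which the arm holds its last target. There are 200 camera calls.

## Working session

There is one attempt and no reset: what is moved stays moved. The work goes in short steps, Python scripts to look and compute and a tool call to move; the robot and the scene stay as the last step left them, time stands still between calls to the robot, and variables do not carry over. Pictures are saved under pics/ and viewed, at most 10 in all, crops included, and the job is handed in when it is done.

Besides the shell and the picture viewer there is one more tool, called after "Request:" as name(argument=value, ...), one argument or row to a line, values as JSON. servo_tool: Moves the arm, as the interface text tells. Its arguments: {"type":"object","properties":{"moves":{"type":"array","items":{"type":"array","items":{"type":"number"}}},"claw":{"type":"number"},"force":{"type":"number"}},"required":["moves"]}

```bash
mkdir -p pics; cat > h.py <<'E'
from workcell import *
import numpy as np, cv2
def snap(n,f):
    im=camera(n); cv2.imwrite('pics/'+f,cv2.cvtColor(im,cv2.COLOR_RGB2BGR)); return im
def cam(n):
    c=get_calibration(n); K=np.array([[c['fx'],0,c['cx']],[0,c['fy'],c['cy']],[0,0,1]])
    if 'rvec' in c:
        R=cv2.Rodrigues(np.array(c['rvec'],float))[0]; t=np.array(c['tvec'],float).ravel()
        return K,R,t
    o=get_obs(); from scipy.spatial.transform import Rotation as Ro
    T=np.eye(4); T[:3,:3]=Ro.from_euler('xyz',o['tcp_rot'],degrees=True).as_matrix(); T[:3,3]=o['ee_pos']
    W=np.linalg.inv(T@np.array(c['tool_from_camera'])); return K,W[:3,:3],W[:3,3]
def ray(C,uv,z):
    K,R,t=C; d=R.T@np.linalg.inv(K)@np.array([uv[0],uv[1],1.]); o=-R.T@t
    return o+d*(z-o[2])/d[2]
def proj(C,P):
    K,R,t=C; p=K@(R@np.array(P,float)+t); return p[:2]/p[2]
E
python3 - <<'E'
from h import *
print(get_obs())
a=snap('scene','s0.png'); b=snap('side','d0.png'); 
w=snap('wrist','w0.png')
for n in('scene','side','wrist'):
    K,R,t=cam(n); print(n,K[0,0],(-R.T@t).round(3),R[2].round(2))
E
```

```text
{'time': 0.0, 'q': array([ 1.90589770e-04,  5.01166984e+00,  1.00340843e+01,  9.50986008e+01,
       -3.09025615e-03,  9.00006091e+01]), 'qd': array([ 0.09958895, -0.08501614,  0.0307294 , -0.05216961, -0.03810804,
       -0.06336238]), 'joint_efforts': array([ 7.68234549e-04, -5.20392072e+01,  4.64802504e+01,  1.63646933e-02,
        2.23589603e-05, -6.77332673e-05]), 'ee_pos': array([ 5.49776215e-01, -1.35427301e-05,  2.30574283e-01]), 'tcp_rot': array([-1.79923814e+02,  3.09106333e-03,  8.99995856e+01]), 'wrist_force': array([ 0.12887653,  0.10284984, -0.80628133]), 'torque': array([-4.14753319e-02, -7.67525635e-05,  3.52447195e-03]), 'grasp_force': 0.0, 'opening': 0.08568792837583991}
scene 400.3576863984988 [-0.177  0.589  0.823] [ 0.61 -0.57 -0.55]
side 387.2916014492733 [ 0.055 -0.991  0.53 ] [ 0.49  0.81 -0.33]
wrist 325.8304352060545 [0.55  0.077 0.372] [-0.   -0.3  -0.95]
```

View pics/s0.png

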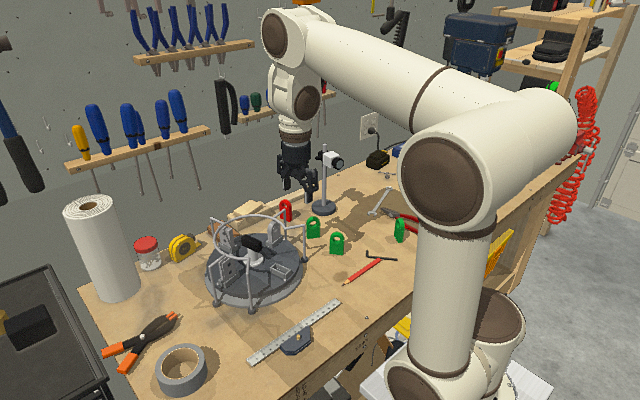

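View pics/d0.png

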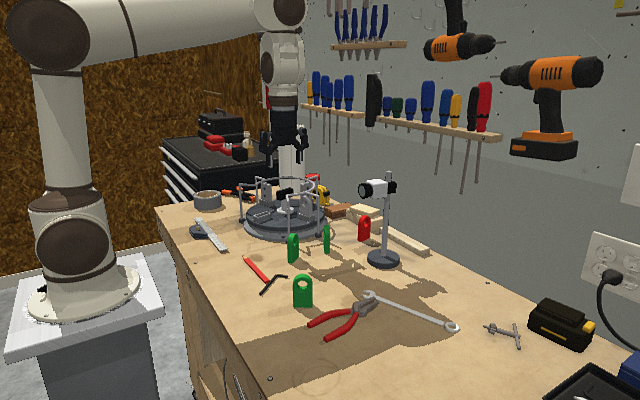

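View pics/w0.png

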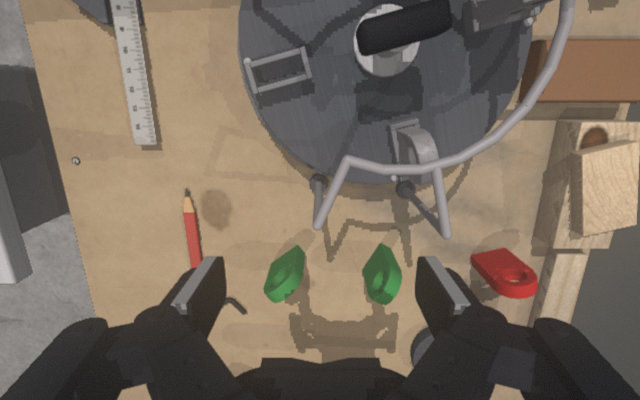

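```bash
python3 - <<'E'
from h import *
s=cv2.imread('pics/s0.png');d=cv2.imread('pics/d0.png');w=cv2.imread('pics/w0.png')
r=lambda im,x,y,ww,hh,k:cv2.resize(im[y:y+hh,x:x+ww],None,fx=k,fy=k,interpolation=cv2.INTER_CUBIC)
A=r(s,200,200,110,75,4)[:300,:440]; A=cv2.resize(A,(400,300))
B=cv2.resize(r(s,305,145,60,45,4),(400,300)); C=cv2.resize(r(d,235,165,100,75,4),(400,300)); D=cv2.resize(r(d,340,160,80,60,4),(400,300))
cv2.imwrite('pics/c1.png',np.vstack([np.hstack([A,B]),np.hstack([C,D])]))
W=cam('wrist');S=cam('scene');Dd=cam('side')
# disc: dark region fit in wrist
for n,uv,z in [('knobL',(357,38),.125),('knobL2',(363,54),.125),('knobR',(450,18),.125),('nest',(278,70),.05),('lugtop',(424,150),.12)]:
    print(n,ray(W,uv,z).round(3))
print('foot side',ray(Dd,(384,259),.01).round(3),'scene',ray(S,(324,208),.01).round(3))
# black knob mask in wrist
g=w.max(axis=2); m=(g<45).astype(np.uint8); m[100:]=0;m[:,:340]=0;m[:,470:]=0
n,l,st,ce=cv2.connectedComponentsWithStats(m); i=1+st[1:,4].argmax(); print(st[i],ce[i])
rc=cv2.minAreaRect(np.argwhere(l==i)[:,::-1].astype(np.float32)); P=np.array([ray(W,p,.125)[:2] for p in cv2.boxPoints(rc)]); print(rc,P.round(3), P.mean(0).round(3))
E
```

```text
knobL [0.575 0.115 0.125]
knobL2 [0.579 0.105 0.125]
knobR [0.637 0.127 0.125]
nest [0.511 0.1   0.05 ]
lugtop [0.63  0.037 0.12 ]
foot side [ 0.717 -0.268  0.01 ] scene [ 0.713 -0.255  0.01 ]
[ 357    0   95   55 2321] [408.00646273  27.62343817]
((404.0660400390625, 25.981124877929688), (35.71373748779297, 98.21278381347656), 74.05460357666016) [[0.571 0.125]
 [0.633 0.141]
 [0.642 0.12 ]
 [0.579 0.103]] [0.606 0.122]
```

View pics/c1.png

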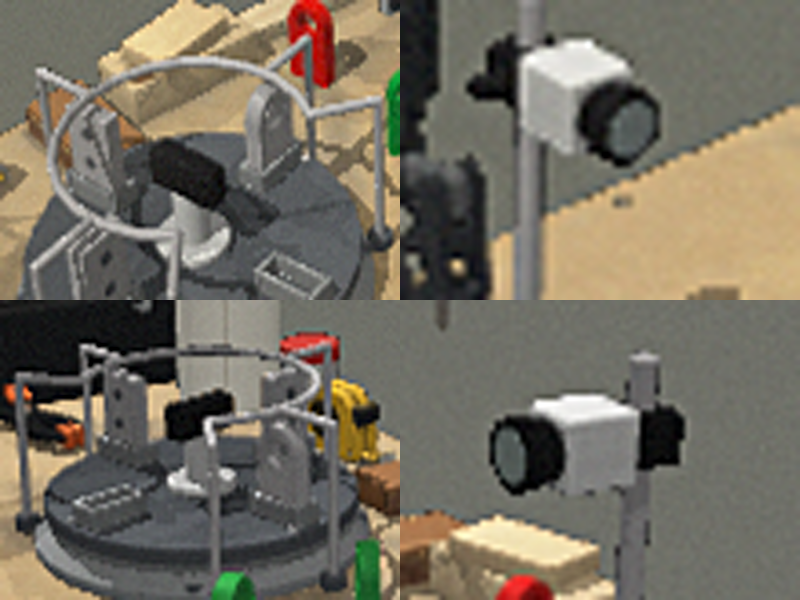

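```bash
python3 - <<'E'
from h import *
S=cam('scene');D=cam('side')
def tri(a,b):
    P=[c[0]@np.c_[c[1],c[2]] for c in(S,D)]
    X=cv2.triangulatePoints(P[0],P[1],np.array(a,float).reshape(2,1),np.array(b,float).reshape(2,1)).ravel();return (X[:3]/X[3]).round(3)
print('lens tri',tri((339.8,165.2),(363,191)),ray(S,(339.8,165.2),.22).round(3),ray(D,(363,191),.22).round(3))
print('posttop side',ray(D,(389,172),.263).round(3))
s=cv2.imread('pics/s0.png');d=cv2.imread('pics/d0.png')
print('foot tri',tri((324,208),(384,259)))
A=cv2.resize(s[135:220,295:360],None,fx=6,fy=6,interpolation=cv2.INTER_CUBIC)[:510,:390]
B=cv2.resize(d[165:275,350:415],None,fx=4.64,fy=4.64,interpolation=cv2.INTER_CUBIC)[:510,:390]
cv2.imwrite('pics/c2.png',np.hstack([A,B]));print(A.shape,B.shape)
E
```

```text
lens tri [ 0.642 -0.254  0.217] [ 0.634 -0.247  0.22 ] [ 0.641 -0.258  0.22 ]
posttop side [ 0.711 -0.272  0.263]
foot tri [ 0.721 -0.261  0.005]
(510, 390, 3) (510, 302, 3)
```

Careful with the scale: shifts go in shares of 40 cm and turns go in shares of 4 rad. That gives: 5 cm / 40 = 0.125, 4 cm / 40 = 0.1, 1.83 rad / 4 = 0.4575.

Request:
servo_tool(
  moves=[
    [0,0,0,0.03],
    [0.0125,0.025,0,0.06],
    [0.025,0.05,0,0.09],
    [0.0375,0.075,0,0.12],
    [0.05,0.1,0,0.15],
    [0.0625,0.125,0,0.18],
    [0.075,0.125,0,0.21],
    [0.075,0.125,0,0.24],
    [0.075,0.125,0,0.27],
    [0.075,0.125,0,0.3],
    [0.075,0.125,0,0.33],
    [0.075,0.125,0,0.36],
    [0.075,0.125,0,0.39],
    [0.075,0.125,0,0.42],
    [0.075,0.125,0,0.45],
    [0.075,0.125,0,0.4575],
    [0.075,0.125,0,0.4575],
    [0.075,0.125,0,0.4575],
  ],
)

```text
time: 1.65
ee_pos: [0.5799, 0.05, 0.2311]
tcp_rot: [180.0, -0.0, -165.2]
wrist_force: [0.2, -0.2, 1.2]
opening: 0.0853
grasp_force: 0.0
```

```bash
python3 - <<'E'
from h import *
o=get_obs();print(o['q'].round(1),o['ee_pos'],o['tcp_rot'])
snap('wrist','w1.png')
E
```

```text
[ 4.9  9.5 15.  95.6  0.  -9.8] [0.57994352 0.04998817 0.23106111] [ 1.79995804e+02 -2.24770833e-02 -1.65240187e+02]
```

View pics/c2.png

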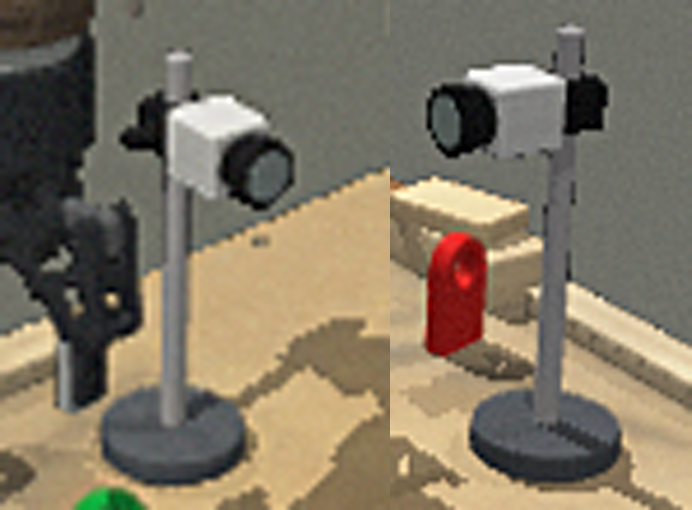

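View pics/w1.png

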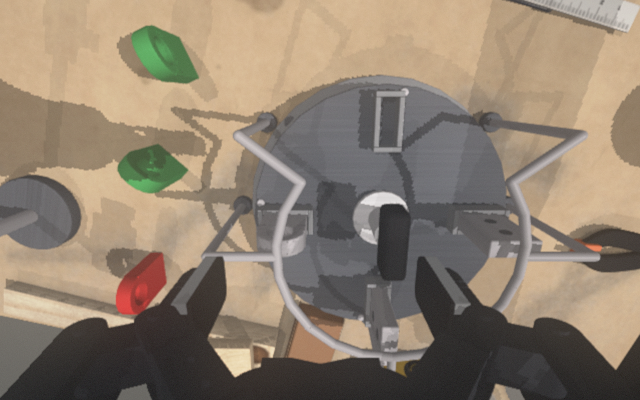

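```bash
python3 - <<'E'
from h import *
S=cam('scene');D=cam('side');W=cam('wrist')
def tri(a,b):
    P=[c[0]@np.c_[c[1],c[2]] for c in(S,D)]
    X=cv2.triangulatePoints(P[0],P[1],np.array(a,float).reshape(2,1),np.array(b,float).reshape(2,1)).ravel();return (X[:3]/X[3]).round(3)
print('lens',tri((340,163.3),(362.3,190.9)),'post',tri((324.8,144.5),(389,171.5)),'foot',tri((323.7,205.8),(383.6,256.6)))
w=cv2.imread('pics/w1.png'); g=w.max(axis=2)
def comp(m,uv):
    n,l=cv2.connectedComponents(m.astype(np.uint8)); return np.argwhere(l==l[uv[1],uv[0]])[:,::-1].astype(np.float32)
k=comp((g<45)&(np.arange(640)[None]>365)&(np.arange(640)[None]<412),(394,235))
hi=k[(k[:,1]<300)]
rc=cv2.minAreaRect(hi);P=np.array([ray(W,p,.125)[:2] for p in cv2.boxPoints(rc)]);print('knob',rc,P.round(3),P.mean(0).round(4))
for n,q,z in [('nest rim',[(376,91),(408,91),(405,152),(374,150)],.063),('lug nest rim',[(258,212),(312,211)],.063)]:
    P=np.array([ray(W,p,z)[:2] for p in q]);print(n,P.round(3),P.mean(0).round(4))
f=comp((g<95)&(np.arange(640)[None]<90)&(np.arange(400)[:,None]>165)&(np.arange(400)[:,None]<255),(50,230))
e=cv2.minEnclosingCircle(f);print(len(f),e,f.min(0),f.max(0))
h=np.array([ray(W,p,.015)[:2] for p in f]);print('foot w',cv2.minEnclosingCircle(h.astype(np.float32)))
E
```

```text
lens [ 0.641 -0.255  0.22 ] post [ 0.721 -0.261  0.26 ] foot [ 0.721 -0.261  0.013]
knob ((319.5, 149.5), (299.0, 639.0), 90.0) [[ 0.501 -0.191]
 [ 0.393  0.221]
 [ 0.599  0.345]
 [ 0.742 -0.197]] [0.5588 0.0444]
nest rim [[0.489 0.079]
 [0.481 0.106]
 [0.534 0.122]
 [0.54  0.093]] [0.5112 0.1   ]
lug nest rim [[ 0.629 -0.001]
 [ 0.615  0.051]] [0.622  0.0251]
255131 ((319.5, 199.5), 376.6703796386719) [0. 0.] [639. 399.]
foot w ((0.7679132223129272, 0.09889799356460571), 0.47384899854660034)
```

```bash
python3 - <<'E'
from h import *
W=cam('wrist')
w=cv2.imread('pics/w1.png'); g=w.max(axis=2)
sub=g[195:290,368:416]; print(int(g[230,394]),int(g[260,394]),int(g[300,330]))
m=(sub<55).astype(np.uint8)
n,l,st,ce=cv2.connectedComponentsWithStats(m);i=1+st[1:,4].argmax();p=np.argwhere(l==i)[:,::-1].astype(np.float32)+[368,195]
rc=cv2.minAreaRect(p.astype(np.float32));P=np.array([ray(W,q,.125)[:2] for q in cv2.boxPoints(rc)]);print(st[i],rc,P.round(3),P.mean(0).round(4))
sub=g[165:255,0:90];m=(sub<100).astype(np.uint8)
n,l,st,ce=cv2.connectedComponentsWithStats(m);i=1+st[1:,4].argmax();p=np.argwhere(l==i)[:,::-1].astype(np.float32)+[0,165]
h=np.array([ray(W,q,.012)[:2] for q in p],np.float32);print('foot',st[i],cv2.minEnclosingCircle(h))
# disc outline: edge points by eye: top, left, right of the disc at z=.045
for q in [(380,87),(257,190),(504,190)]: print(ray(W,q,.045).round(3))
E
```

```text
57 53 85
[   9   10   32   75 1276] ((392.62066650390625, 242.03515625), (28.934814453125, 74.67292022705078), 3.2397005558013916) [[0.638 0.116]
 [0.573 0.098]
 [0.569 0.121]
 [0.634 0.14 ]] [0.6034 0.1189]
foot [  9  10  71  67 745] ((0.7115355730056763, -0.2526666522026062), 0.044740281999111176)
[0.483 0.084 0.045]
[ 0.613 -0.009  0.045]
[0.547 0.24  0.045]
```

Converted, -13.4 cm / 40 = -0.335, 7.1 cm / 40 = 0.1775.

Request:
servo_tool(
  moves=[
    [0.025,0.075,0,0],
    [0.05,0.125,0,0],
    [0.0625,0.1775,0,0],
    [0.0625,0.1775,0,0],
    [0.0625,0.1775,-0.075,0],
    [0.0625,0.1775,-0.15,0],
    [0.0625,0.1775,-0.2,0],
    [0.0625,0.1775,-0.25,0],
    [0.0625,0.1775,-0.275,0],
    [0.0625,0.1775,-0.3,0],
    [0.0625,0.1775,-0.325,0],
    [0.0625,0.1775,-0.335,0],
    [0.0625,0.1775,-0.335,0],
    [0.0625,0.1775,-0.335,0],
  ],
  claw=0.35,
)

```text
time: 2.87
ee_pos: [0.6053, 0.121, 0.0979]
tcp_rot: [-180.0, 0.0, -165.2]
wrist_force: [0.1, -0.4, -0.2]
opening: 0.0551
grasp_force: 0.0
```

Request:
servo_tool(
  moves=[
    [0,0,0,0],
    [0,0,0,0],
    [0,0,0,0],
    [0,0,0,0],
    [0,0,0,0],
    [0,0,0,0],
    [0,0,0,0],
  ],
  claw=1,
  force=50,
)

```text
time: 3.45
ee_pos: [0.605, 0.1226, 0.0984]
tcp_rot: [179.9, 0.1, -165.1]
wrist_force: [-2.4, 8.9, 4.3]
opening: 0.021
grasp_force: 51.1
```

Converted, 0.3 cm / 40 = 0.0075, -1.57 rad / 4 = -0.3925.

Request:
servo_tool(
  moves=[
    [0,0.0075,0,0],
    [0,0.0075,0,-0.025],
    [0,0.0075,0,-0.05],
    [0,0.0075,0,-0.075],
    [0,0.0075,0,-0.1],
    [0,0.0075,0,-0.125],
    [0,0.0075,0,-0.15],
    [0,0.0075,0,-0.175],
    [0,0.0075,0,-0.2],
    [0,0.0075,0,-0.225],
    [0,0.0075,0,-0.25],
    [0,0.0075,0,-0.275],
    [0,0.0075,0,-0.3],
    [0,0.0075,0,-0.325],
    [0,0.0075,0,-0.35],
    [0,0.0075,0,-0.375],
    [0,0.0075,0,-0.3925],
    [0,0.0075,0,-0.3925],
    [0,0.0075,0,-0.3925],
    [0,0.0075,0,-0.3925],
  ],
)

```text
time: 5.12
ee_pos: [0.6077, 0.1275, 0.0985]
tcp_rot: [179.6, -0.2, 105.0]
wrist_force: [14.5, 16.8, -3.6]
opening: 0.0212
grasp_force: 50.4
```

Converted, 0.4 cm / 40 = 0.01, 0.2 cm / 40 = 0.005.

Request:
servo_tool(
  moves=[
    [0.005,0.005,0,0],
    [0.01,0.01,0,0],
    [0.01,0.01,0,0],
    [0.01,0.01,0,0],
  ],
)

```text
time: 5.45
ee_pos: [0.6078, 0.1275, 0.0984]
tcp_rot: [-179.9, 0.0, 104.9]
wrist_force: [-10.4, -4.2, 9.9]
opening: 0.0212
grasp_force: 52.3
```

Converted, 15 cm / 40 = 0.375, 13 cm / 40 = 0.325.

Request:
servo_tool(
  moves=[
    [0,0,0,0],
    [0,0,0,0],
    [0,0,0,0],
    [0,0,0,0],
    [0,0,0,0],
    [0,0,0.05,0],
    [0,0,0.125,0],
    [0,0,0.2,0],
    [0,0,0.275,0],
    [0,0,0.325,0],
    [-0.025,-0.025,0.375,0],
    [-0.075,-0.05,0.375,0],
    [-0.125,-0.075,0.375,0],
    [-0.175,-0.1,0.375,0],
    [-0.225,-0.125,0.375,0],
    [-0.225,-0.15,0.375,0],
    [-0.225,-0.15,0.375,0],
    [-0.225,-0.15,0.375,0],
  ],
  claw=0.35,
)

```text
time: 6.95
ee_pos: [0.5196, 0.0678, 0.2475]
tcp_rot: [179.9, 0.0, 104.8]
wrist_force: [-0.4, 0.8, 0.4]
opening: 0.0554
grasp_force: 0.0
```

```bash
python3 - <<'E'
from h import *
o=get_obs();print(o['q'].round(1),o['ee_pos'],o['tcp_rot'])
snap('wrist','w2.png')
E
```

```text
[ 7.4  1.7  8.5 96.7  0.  82.6] [0.51961557 0.06776459 0.24750198] [1.79942485e+02 4.99899901e-03 1.04841242e+02]
```

View pics/w2.png

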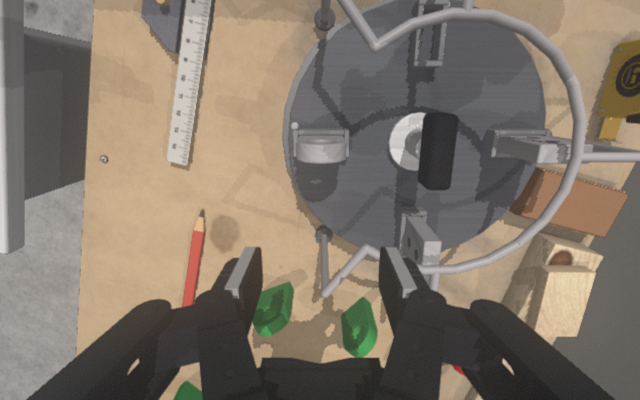

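```bash
python3 - <<'E'
from h import *
W=cam('wrist'); c=np.array([.6078,.1275]);a=np.radians(15);ex=np.array([np.cos(a),np.sin(a)]);ey=np.array([-ex[1],ex[0]])
for n,r,t,z in [('top',-.1,0,.125),('rim out far',-.1-.026,.0115,.063),('rim in far',-.1+.026,.0115,.063),('knob ctr',0,0,.125)]:
    print(n,proj(W,[*(c+r*ex+t*ey),z]).round(1))
K=[ray(W,p,.125) for p in [(439,113),(438,189)]];print((K[0]-K[1]).round(4),((K[0]+K[1])/2).round(4))
print([ray(W,p,.063).round(4) for p in [(292,128),(348,128)]])
E
```

```text
top [320.6 151. ]
rim out far [294.  129.2]
rim in far [347.1 129.1]
knob ctr [444.2 150.8]
[-0.0215  0.0581  0.    ] [0.6038 0.1251 0.125 ]
[array([0.481 , 0.1066, 0.063 ]), array([0.5339, 0.1207, 0.063 ])]
```

Converted, -17.9 cm / 40 = -0.4475, -17.3 cm / 40 = -0.4325.

Request:
servo_tool(
  moves=[
    [-0.0125,0.0425,0,0],
    [-0.0225,0.085,0,0],
    [-0.0225,0.085,0,0],
    [-0.0225,0.085,-0.075,0],
    [-0.0225,0.085,-0.15,0],
    [-0.0225,0.085,-0.2,0],
    [-0.0225,0.085,-0.25,0],
    [-0.0225,0.085,-0.3,0],
    [-0.0225,0.085,-0.3375,0],
    [-0.0225,0.085,-0.375,0],
    [-0.0225,0.085,-0.4125,0],
    [-0.0225,0.085,-0.4325,0],
    [-0.0225,0.085,-0.4475,0],
    [-0.0225,0.085,-0.4475,0],
    [-0.0225,0.085,-0.4475,0],
  ],
  claw=0.2,
)

```text
time: 8.25
ee_pos: [0.5103, 0.1021, 0.0686]
tcp_rot: [180.0, 0.0, 104.9]
wrist_force: [0.5, -0.8, -0.0]
opening: 0.0681
grasp_force: 0.0
```

Request:
servo_tool(
  moves=[
    [0,0,0,0],
    [0,0,0,0],
    [0,0,0,0],
    [0,0,0,0],
    [0,0,0,0],
    [0,0,0,0],
    [0,0,0,0],
    [0,0,0,0],
  ],
  claw=1,
  force=60,
)

```text
time: 8.92
ee_pos: [0.5107, 0.1022, 0.0693]
tcp_rot: [179.9, 0.0, 104.9]
wrist_force: [1.3, 1.2, 5.5]
opening: 0.0434
grasp_force: 61.4
```

Converted, 17 cm / 40 = 0.425, 16 cm / 40 = 0.4.

Request:
servo_tool(
  moves=[
    [0,0,0.0125,0],
    [0,0,0.025,0],
    [0,0,0.0375,0],
    [0,0,0.0625,0],
    [0,0,0.1,0],
    [0,0,0.15,0],
    [0,0,0.2,0],
    [0,0,0.25,0],
    [0,0,0.3,0],
    [0,0,0.35,0],
    [0,0,0.4,0],
    [0,0,0.425,0],
    [0,-0.05,0.425,0],
    [0,-0.1,0.425,0],
    [0,-0.15,0.425,0],
    [0,-0.2,0.425,0],
    [0,-0.25,0.425,0],
    [0,-0.3,0.425,0],
    [0,-0.3,0.425,0],
    [0,-0.3,0.425,0],
  ],
)

```text
time: 10.58
ee_pos: [0.5097, -0.0187, 0.2382]
tcp_rot: [-180.0, -0.0, 104.8]
wrist_force: [0.2, 0.6, -2.4]
opening: 0.0437
grasp_force: 62.2
```

```bash
python3 - <<'E'
from h import *
o=get_obs();print(o['q'].round(1),o['ee_pos'],o['tcp_rot'],o['wrist_force'])
w=snap('wrist','w3.png');s=snap('scene','s3.png');d=snap('side','d3.png')
r=lambda im,x,y,ww,hh:cv2.resize(im[y:y+hh,x:x+ww],(400,300),interpolation=cv2.INTER_CUBIC)[...,::-1]
cv2.imwrite('pics/c3.png',np.vstack([np.hstack([r(s,200,130,160,120),r(d,240,130,160,120)]),np.hstack([r(w,0,0,640,400),r(d,340,160,80,60)])]))
E
```

```text
[-2.1 -0.3  5.4 95.7  0.  73.1] [ 0.5097375  -0.01869853  0.23821322] [-1.79965652e+02 -1.38998551e-02  1.04789488e+02] [ 0.19051623  0.57945964 -2.38857633]
```

View pics/c3.png

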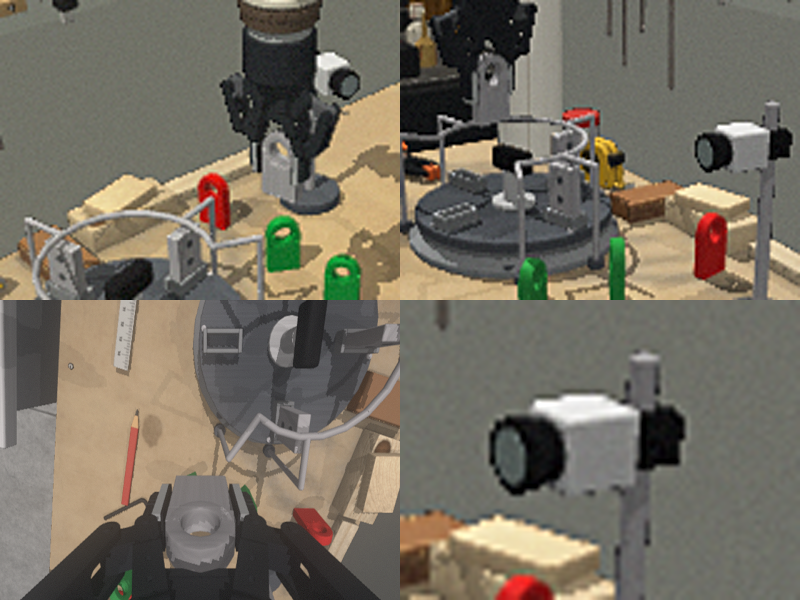

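Converted, -11 cm / 40 = -0.275, -10 cm / 40 = -0.25, -1.9 rad / 4 = -0.475.

Request:
servo_tool(
  moves=[
    [0,0,0.025,-0.03],
    [0,0,0.05,-0.06],
    [0,0,0.075,-0.09],
    [0,-0.0125,0.1,-0.12],
    [0,-0.025,0.125,-0.15],
    [0,-0.05,0.15,-0.18],
    [0.0125,-0.075,0.175,-0.21],
    [0.025,-0.1,0.2,-0.24],
    [0.05,-0.125,0.225,-0.27],
    [0.075,-0.15,0.225,-0.3],
    [0.1,-0.175,0.225,-0.33],
    [0.125,-0.2,0.225,-0.36],
    [0.15,-0.225,0.225,-0.39],
    [0.175,-0.25,0.225,-0.42],
    [0.2,-0.275,0.225,-0.45],
    [0.225,-0.275,0.225,-0.475],
    [0.225,-0.275,0.225,-0.475],
    [0.225,-0.275,0.225,-0.475],
    [0.225,-0.275,0.225,-0.475],
  ],
)

```text
time: 12.32
ee_pos: [0.5997, -0.1272, 0.3283]
tcp_rot: [-180.0, 0.0, -3.7]
wrist_force: [0.3, 0.2, -2.2]
opening: 0.0429
grasp_force: 62.2
```

```bash
python3 - <<'E'
from h import *
o=get_obs();print(o['q'].round(1),o['ee_pos'],o['tcp_rot'])
w=snap('wrist','w4.png');W=cam('wrist')
for n,p in [('lens',(.641,-.255,.22)),('post',(.721,-.261,.263)),('foot',(.721,-.261,.01))]: print(n,proj(W,p))
E
```

```text
[-12.   18.4  36.9 108.5   0.  171.7] [ 0.5997286  -0.12723255  0.32833019] [-1.79994748e+02  1.77240446e-02 -3.71774311e+00]
lens [486.10753929 132.92811205]
post [547.1161362   -5.15726975]
foot [417.26943902  52.7891613 ]
```

View pics/w4.png

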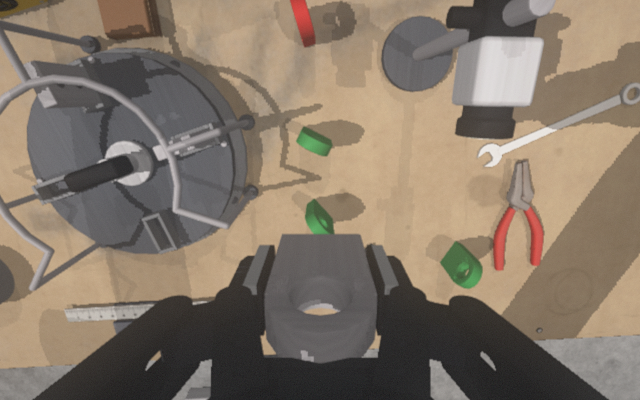

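```bash
python3 - <<'E'
from h import *
W=cam('wrist');w=cv2.imread('pics/w4.png')
m=((w.min(axis=2)>150)&(np.ptp(w.astype(int),axis=2)<25)).astype(np.uint8);m[:, :445]=0;m[:30]=0;m[115:]=0
n,l,st,ce=cv2.connectedComponentsWithStats(m);i=1+st[1:,4].argmax();print(st[i])
c=[a for a in cv2.findContours((l==i).astype(np.uint8),0,2)[0]][0]
q=cv2.approxPolyDP(c,4,True).reshape(-1,2);print(q.tolist());P=np.array([ray(W,p,.241)[:2] for p in q]);print(P.round(4))
for k in range(len(P)):
    d=P[(k+1)%len(P)]-P[k];print(k,np.linalg.norm(d).round(4),np.degrees(np.arctan2(d[1],d[0])).round(1))
for p in [(461,137),(509,137),(485,137)]:print(ray(W,p,.22).round(4))
E
```

```text
[ 471   37   73   69 4245]
[[482, 38], [472, 103], [529, 104], [542, 40]]
[[ 0.7042 -0.2368]
 [ 0.6646 -0.2334]
 [ 0.6614 -0.2718]
 [ 0.7005 -0.2751]]
0 0.0398 175.1
1 0.0385 -94.7
2 0.0392 -4.9
3 0.0385 84.6
[ 0.6392 -0.2363  0.22  ]
[ 0.6368 -0.2726  0.22  ]
[ 0.638  -0.2544  0.22  ]
```

Converted, -14.2 cm / 40 = -0.355, -7.8 cm / 40 = -0.195, -0.02 rad / 4 = -0.005.

Request:
servo_tool(
  moves=[
    [-0.05,0,0,0],
    [-0.1,0,0,0],
    [-0.15,-0.025,0,0],
    [-0.195,-0.075,0,0],
    [-0.195,-0.125,0,0],
    [-0.195,-0.175,0,-0.005],
    [-0.195,-0.225,0,-0.005],
    [-0.195,-0.275,-0.05,-0.005],
    [-0.195,-0.2925,-0.1,-0.005],
    [-0.195,-0.2925,-0.15,-0.005],
    [-0.195,-0.2925,-0.2,-0.005],
    [-0.195,-0.2925,-0.25,-0.005],
    [-0.195,-0.2925,-0.3,-0.005],
    [-0.195,-0.2925,-0.3375,-0.005],
    [-0.195,-0.2925,-0.355,-0.005],
    [-0.195,-0.2925,-0.355,-0.005],
    [-0.195,-0.2925,-0.355,-0.005],
    [-0.195,-0.2925,-0.355,-0.005],
  ],
)

```text
time: 13.87
ee_pos: [0.5223, -0.245, 0.1878]
tcp_rot: [180.0, -0.1, -5.1]
wrist_force: [0.1, -0.4, -1.5]
opening: 0.0433
grasp_force: 62.2
```

```bash
python3 - <<'E'
from h import *
o=get_obs();print(o['ee_pos'],o['tcp_rot'],o['wrist_force'])
s=snap('scene','s5.png');d=snap('side','d5.png');S=cam('scene');D=cam('side')
v=(.5214,-.2439,.22);print(proj(S,v),proj(D,v))
a=proj(S,v).astype(int);b=proj(D,v).astype(int)
r=lambda im,c:cv2.resize(im[c[1]-30:c[1]+30,c[0]-20:c[0]+60 ] ,(400,300),interpolation=cv2.INTER_CUBIC)[...,::-1]
t=lambda im:cv2.resize(im[150:260,180:327],(400,300))[...,::-1]
cv2.imwrite('pics/c5.png',np.vstack([np.hstack([r(s,a-[40,0]),r(d,b)]),np.hstack([t(s),cv2.resize(d[150:270,220:380],(400,300))[...,::-1]])]));print(a,b)
E
```

```text
[ 0.52228524 -0.24502442  0.18776321] [ 1.79965156e+02 -1.00413335e-01 -5.07193798e+00] [ 0.05344076 -0.40478584 -1.52462593]
[364.81075103 178.22246349] [320.1961836  197.65545609]
[364 178] [320 197]
```

View pics/c5.png

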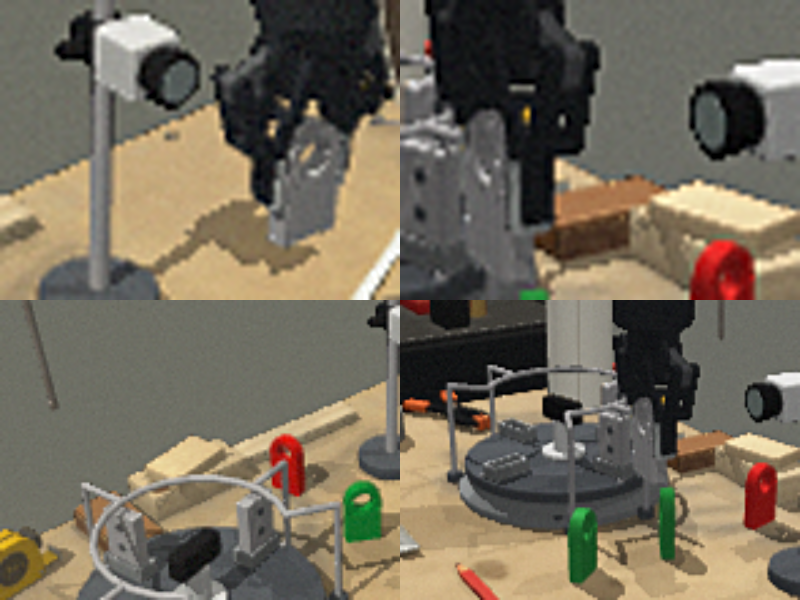

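Converted, -0.05 cm / 40 = -0.0013.

Request:
servo_tool(
  moves=[
    [-0.0013,0.0013,0,0],
    [-0.0013,0.0013,0,0],
    [-0.0013,0.0013,0,0],
    [-0.0013,0.0013,0,0],
    [-0.0013,0.0013,0,0],
    [-0.0013,0.0013,0,0],
  ],
)

```text
time: 14.47
ee_pos: [0.5215, -0.2445, 0.1863]
tcp_rot: [180.0, -0.0, -5.1]
wrist_force: [0.4, -0.3, -2.2]
opening: 0.0435
grasp_force: 62.2
```

```bash
python3 -c "
from workcell import *
print(get_obs()['ee_pos'],abs(get_obs()['qd']).max());print(job_done())"
```

```text
[ 0.52151976 -0.24452621  0.18627584] 0.06236129505579277
the job is handed in; nothing more can be done
None
```

I handed the job in at about 14.5 s of the 56 s limit, but no verdict came back: I turned the turntable one click clockwise, lifted the lug out at the gap, and the gripper is holding it still and square 12 cm in front of the lens, its eye within a few mm of the view point by my own measurement.

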